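Get the storage box out from behind the things on the slim organiser

TASK

Get me the blue storage box from the shelf of the slim organiser: first stand the two things close in front of it, on the robot's side, upright on the round steel tray, then set the box flat in the middle of the cork mat, and after that put whatever you took off the shelf back upright exactly where it stood before. The can, mug and straw holder change places from time to time, so look which two are in front; do not knock anything over, and leave the jar and the pepper mill where they are.

Things in the scene. Friction and masses are not known exactly. Their poses are not given: they have to be found in the camera images.
- organiser: cream plastic organiser, fixed, 270 (its x) x 230 (its y) mm; origin at the centre of its underside, front (shut tilt-out bin) to -x. Its top is an open shelf 90 mm above the origin with a rim 12 mm high, 5 mm thick. The box lies across the shelf's middle; two things stand side by side about 8 mm in front of it (smaller organiser x), the third at least 45 mm behind it
- storage_box: closed blue plastic storage box with its lid on (one solid piece), 58 (its x) x 110 (its y) x 42 (z) mm, 0.18 kg; origin at the centre of its underside; its long y side lies across the shelf (within 0.05 rad of the organiser's y), so it can be gripped only across x; the gripper has no room for that until the two things in front are gone
- can: closed aluminium drinks can, upright, diameter 53 mm, height 115 mm, about 0.3 kg; origin at the centre of its underside, z along its axis
- mug: small white ceramic mug, open at the top, upright, outer diameter 58 mm, height 85 mm, 0.2 kg; origin at the centre of its underside, z along its axis; handle on its +y side reaching 52 mm from the axis; grip it across its x. At the start its handle points roughly along the organiser's +y (within 0.35 rad)
- straw_holder: stainless straw holder, an upright tube of diameter 48 mm and height 100 mm, with four steel straws fixed in it that reach 117 mm above its underside within 20 mm of the axis, about 0.15 kg; origin at the centre of its underside, z along its axis
- tray: round steel tray, fixed, flat inside to a radius of 109 mm, outer diameter 234 mm, rim 10 mm high; its floor is 4 mm above its origin (centre of the underside, on the worktop). The side area for the things cleared away; left or right of the organiser
- cork_mat: rectangular cork mat, fixed, 120 (its x) x 160 (its y) x 5 mm thick; origin at the centre of its underside; on the other side of the organiser from the tray. The box's place
- jar: glass jar with a steel lid, diameter 76 mm, height 110 mm, origin at the centre of its underside; not to be disturbed
- pepper_mill: dark wooden pepper mill, diameter 52 mm, height 148 mm, origin at the centre of its underside; not to be disturbed
Things that resemble listed ones, but are neither listed nor needed, are in the scene too. Leave any orange look-alike of the mug alone. There is more than one size of the storage_box; the job needs the smaller.

How it is judged:
By the outcome, as a careful person would: the job done as asked, in the order asked, and still so for the second after the job is handed in, with the robot touching nothing.
It also fails if it takes over 114 s, if anything falls off the work surface, if the arm or the gripper's body presses on something with over 40 N, if the wrist force passes 120 N, or if a joint passes its speed limit or range.

ROBOT

A 6-joint arm with a two-finger parallel gripper is mounted at the origin on the work surface. World frame = base frame: x ahead of the robot, y to its left, z up, the work surface at z = 0. Lengths are in m, angles in rad, forces in N, time in s.
With the tool pointing down it reaches from about 0.35 to 0.775 m from the base axis. Payload 5.5 kg.
Tool frame: the origin (TCP) lies on the centre line of the jaws, within the pads' length; the fingertips stand 11 mm ahead of it and the grasp point (between the pads) lies 8 mm behind it (env.tip_extent is the distance from the TCP to the fingertips, in m); z points along the fingers, y is the line along which they close (so a half turn about z gives the same grasp; the last joint's range is limited). The gripper opens to 85 mm and grips with 20 to 120 N. Pads are 22 mm wide; open, the fingers measure 114 mm over their backs; the gripper's body (76 mm by 85 mm) begins 54 mm behind the grasp point. The pads swing forward as they close: fully open they stand 13 mm farther back than shut.
Start: joints at [1.091, 0.313, 0.046, 1.304, 0, 1.431], TCP at [0.192, 0.542, 0.242] pointing down, gripper open.
Joint ranges: [-2.76, 2.76], [-0.86, 1.69], [-1.03, 1.26], [-2.2, 2.34], [-1.47, 1.5], [-3.14, 3.14]. Speed limits (rad/s): [2.57, 2.57, 3.14, 3.14, 3.14, 3.14].

INTERFACE

Orientations are given as a unit quaternion [w, x, y, z].
In Python, from workcell import env gives the robot as it stands.
- The arm moves only by the shell command python3 -m jog 'ROWS' [FORCE]. ROWS is JSON, a list of rows, each a list of 5 numbers: the gripper's target within -1 to 1 (shut at 1, half-way at 0, fully open at -1), then the shift along the tool's x, y, z in m, then the turn about the tool's z in degrees. In form: [[fingers, tx, ty, tz, turn], ...]. A call has 1 to 5 rows; each row shifts and turns the commanded pose from where the row before left it, along the tool's axes as they then stand; what a row does not reach is not made up. A row lasts 1/12 s, in which the tool goes at most 41.7 mm and 7.16 degrees, less where a joint would pass 70% of its speed; a pose out of reach is approached as far as the arm can. A call is refused whole if a number of a shift passes 0.0417 or a number of a turn 7.16, either way. A call with a gripper value outside its range is refused whole. The fingers move at their own pace and stop on an object; FORCE is the grip in N (left out, the last holds). Time passes only in rows, so rows that do not move let the fingers close. It gives the time, the measured TCP pose, the force, the opening and the grip force at its end, in the units of the state.
- env.get_state(): the state, without advancing time (a new reading comes with each control period).
- env.read_camera(name): name is "side" or "top" or "wrist"; returns a dict with "img" (384x512x3 uint8, red, green, blue), "fov_y" (degrees; the focal length in pixels is half the picture's height over the tangent of half this angle, whatever the lens; pixels are square), "cx", "cy" (the principal point, pixels), "D" ([k1, k2, p1, p2, k3] as OpenCV has them; the pictures are not rectified), "T" (4x4, takes a point from camera to world coordinates). Camera axes: x right, y up, looking along -z (the intrinsics and any distortion apply to the point x, -y, -z); pixel columns grow to the right and rows downward; lengths in m; the calibration is good to about 2 mm. A picture is of the moment at which its call begins. There is no depth.
- env.hand_in(): hands the job in; it is judged then, once.
The state is a dict: "clock": time; "joint_pos": joint angles; "qvel": joint speeds; "tau": joint torques, N m; "tcp_pos": TCP position; "orientation": TCP orientation; "wrist_force": force on the tool from outside, world axes, zero at the start; "ft_torque": the same for the moment, N m; "finger_gap": finger opening in m; "grip_force": force on a finger pad.
Only numpy, scipy, OpenCV 4.12 (cv2) and the standard library are available. Lean on these libraries where they do the work, as an engineer would, in place of code of your own. Each camera call takes 0.05 s, during which the arm holds its last target. There are 200 camera calls.

## Working session

There is one attempt and no reset: what is moved stays moved. The work goes in short steps, Python scripts to look and compute and a shell command to move; the robot and the scene stay as the last step left them, time stands still between calls to the robot, and variables do not carry over. Pictures are saved under pics/ and viewed, at most 14 in all, crops included, and the job is handed in when it is done.

```bash
mkdir -p pics; ls; python3 - <<'E'
from workcell import env
import cv2
s=env.get_state();print({k:s[k] for k in('clock','tcp_pos','orientation','finger_gap')},env.tip_extent)
for n in("side","top"):
    c=env.read_camera(n);print(n,c['fov_y'],c['cx'],c['cy'],c['D'],c['T'])
    cv2.imwrite(f'pics/{n}0.png',cv2.resize(c['img'][:,:,::-1],(768,576),interpolation=cv2.INTER_CUBIC))
    cv2.imwrite(f'{n}0.png',c['img'][:,:,::-1])
E
```

```text
pics
{'clock': 0.0, 'tcp_pos': array([0.1914065 , 0.54165566, 0.24141523]), 'orientation': array([-2.83606665e-04,  1.69067519e-01,  9.85604032e-01, -8.86453643e-04]), 'finger_gap': 0.08544015657450837} 0.011
side 50.62093354128982 249.34256543399033 203.00660830009107 [-0.10747625  0.          0.          0.          0.        ] [[-0.86205104  0.37171471 -0.34452311  0.29728568]
 [-0.50679819 -0.62570496  0.59299991  0.5303414 ]
 [ 0.00485697  0.68579988  0.72777396  0.73785638]
 [ 0.          0.          0.          1.        ]]
top 49.518215395832364 250.74963183814884 190.53078850387402 [-0.09679324  0.          0.          0.          0.        ] [[-0.15306689  0.96848785 -0.19647344  0.39486234]
 [-0.98821417 -0.15037561  0.02863446  0.01665983]
 [-0.00181268  0.19854082  0.98009094  0.99364733]
 [ 0.          0.          0.          1.        ]]
```

View pics/side0.png

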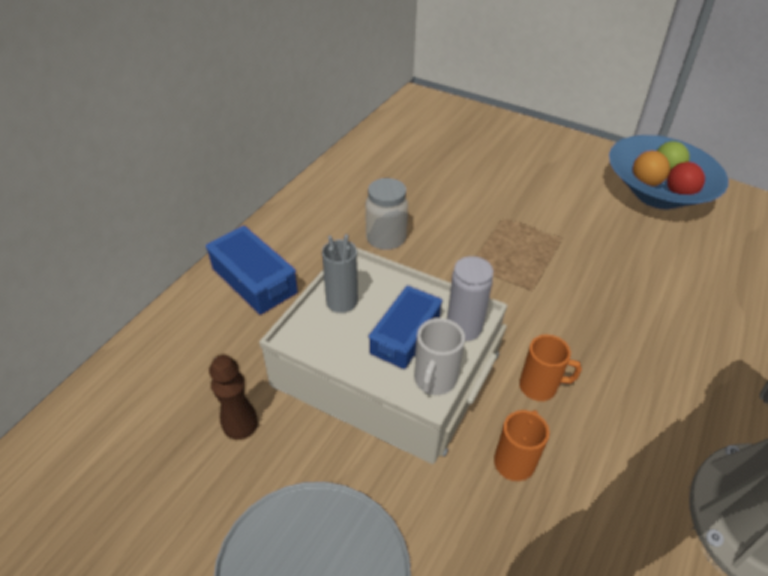

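View pics/top0.png

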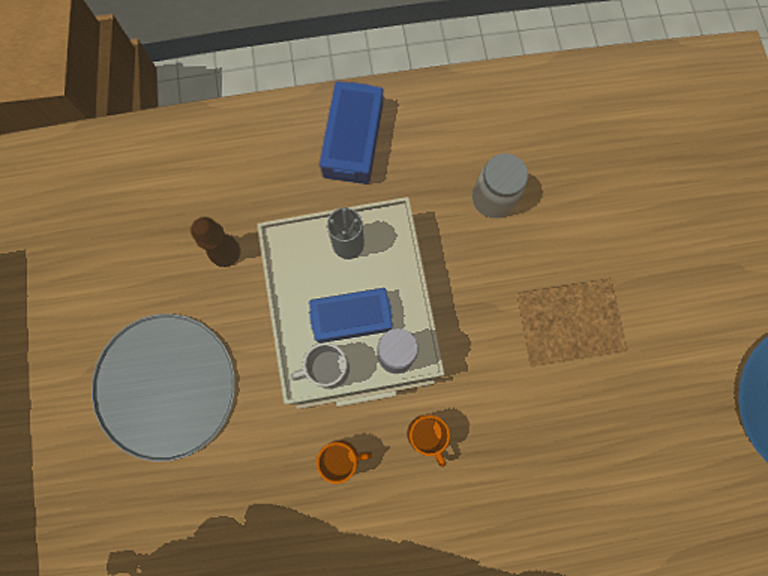

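The top view shows the mug (326,367) and can (398,350) in front of the small box (351,314), with the straw holder behind. The tray is at (166,387) and the mat at (572,321). Next is an enlarged crop of the shelf.

```bash
cat > h.py <<'E'
import numpy as np, cv2
from workcell import env
def ray(c,p):
    f=192/np.tan(np.radians(c['fov_y']/2));K=np.array([[f,0,c['cx']],[0,f,c['cy']],[0,0,1]])
    u=cv2.undistortPoints(np.array([[p]],float),K,np.array(c['D'],float))[0,0]
    T=np.array(c['T']);return T[:3,3],T[:3,:3]@np.array([u[0],-u[1],-1])
def pt(c,p,z):
    o,d=ray(c,p);return (o+d*(z-o[2])/d[2])[:2]
def proj(c,P):
    f=192/np.tan(np.radians(c['fov_y']/2));K=np.array([[f,0,c['cx']],[0,f,c['cy']],[0,0,1]])
    T=np.array(c['T']);q=(np.atleast_2d(P)-T[:3,3])@T[:3,:3];q=q*[1,-1,-1]
    return cv2.projectPoints(q,np.zeros(3),np.zeros(3),K,np.array(c['D'],float))[0][:,0]
E
python3 - <<'E'
from h import *
im=cv2.imread('top0.png')
cv2.imwrite('pics/crop1.png',cv2.resize(im[180:276,180:308],(768,576),interpolation=cv2.INTER_CUBIC))
c=env.read_camera('top')
g=lambda x,y,z:pt(c,((x+.5)/1.5-.5,(y+.5)/1.5-.5),z).round(4)
print('tray',[g(x,y,.010) for x,y in((93,387),(238,387),(166,314),(166,460))])
print('mat',[g(x,y,.005) for x,y in((517,292),(612,279),(627,351),(531,365))])
print('shelf rim',[g(x,y,.102) for x,y in((258,225),(409,199),(443,376),(287,404))])
print('straw',g(346,214,.19), 'jar',g(505,173,.11),'omugs',g(338,459,.085),g(430,432,.085),'mill',g(206,231,.14))
E
```

```text
tray [array([0.4991, 0.4594]), array([0.4657, 0.2271]), array([0.5986, 0.3301]), array([0.3701, 0.3524])]
mat [array([ 0.5484, -0.2358]), array([ 0.5454, -0.3962]), array([ 0.4259, -0.3941]), array([ 0.4292, -0.235 ])]
shelf rim [array([0.6927, 0.1511]), array([ 0.6979, -0.0783]), array([ 0.4303, -0.0829]), array([0.4251, 0.1412])]
straw [0.6601 0.0184] jar [ 0.7143 -0.2277] omugs [0.3383 0.0821] [ 0.3555 -0.0529] mill [0.683  0.2206]
```

View pics/crop1.png

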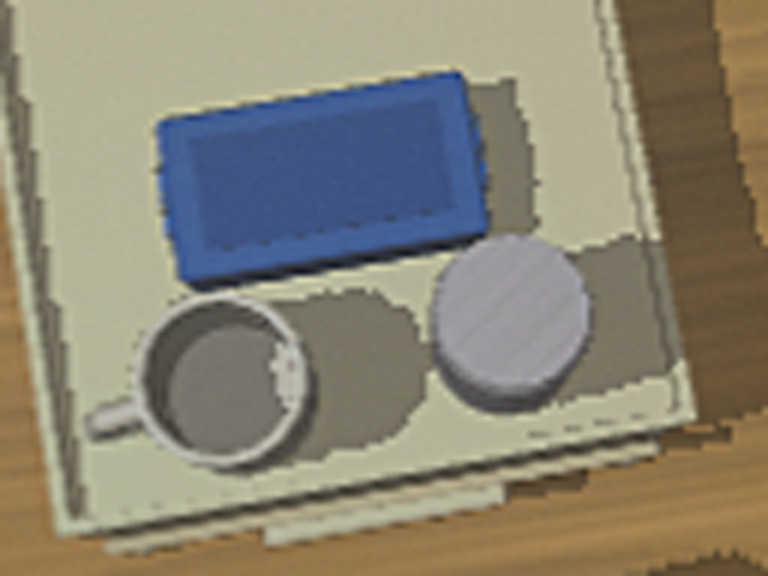

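The crop has the mug rim centred near (222,380), its handle tip at (92,420), the can top centred near (512,313), and the box top corners at (160,122), (462,72), (486,232) and (182,280).

```bash
python3 - <<'E'
from h import *
c=env.read_camera('top')
g=lambda x,y,z:pt(c,((x+.5)/6-.5+180,(y+.5)/6-.5+180),z).round(4)
print('can',g(512,313,.205),'mug',g(222,380,.175),'handle',g(92,420,.16))
b=[g(x,y,.132) for x,y in((160,122),(462,72),(486,232),(182,276))];print('box',b,np.mean(b,0))
# side check
import json
s=env.read_camera('side')
for n,P in(('can',[*g(512,313,.205),.205]),('mug',[*g(222,380,.175),.175]),('box',[*np.mean(b,0),.132])):
    print(n,proj(s,np.array(P))[0]*1.5)
E
```

```text
can [ 0.47   -0.0207] mug [0.4657 0.075 ] handle [0.4603 0.1207]
box [array([0.562 , 0.0871]), array([ 0.5635, -0.0203]), array([ 0.5062, -0.0197]), array([0.5071, 0.0868])] [0.5347   0.033475]
can [474.22087297 270.35459729]
mug [442.29796597 336.23714586]
box [406.9373327  316.69023862]
```

```bash
python3 -m jog '[[-1,0,0,-0.04,7.1],[-1,0,0,-0.04,7.1],[-1,0,0,-0.02,7.1],[-1,0,0,0,7.1],[-1,0,0,0,7.1]]' 30; python3 -m jog '[[-1,0,0,0,7.1],[-1,0,0,0,7.1],[-1,0,0,0,7.1],[-1,0,0,0,7.1],[-1,0,0,0,5.1]]'
```

```text
clock: 0.67
tcp_pos: [0.1921, 0.5429, 0.3445]
orientation: [-0.0, 0.464, 0.886, 0.002]
wrist_force: [0.7, 0.7, -0.9]
finger_gap: 0.0854
grip_force: 0.0
clock: 1.08
tcp_pos: [0.1916, 0.5421, 0.3422]
orientation: [0.0, 0.7, 0.714, -0.0]
wrist_force: [-0.2, -0.3, -0.0]
finger_gap: 0.0854
grip_force: 0.0
```

```bash
python3 -m jog '[[-1,-0.0406,0.0191,0,0],[-1,-0.0406,0.0191,0,0],[-1,-0.0406,0.0191,0,0],[-1,-0.0406,0.0191,0,0],[-1,-0.0406,0.0191,0,0]]'>/dev/null;python3 -m jog '[[-1,-0.0406,0.0191,0,0],[-1,-0.0406,0.0191,0,0],[-1,-0.0406,0.0191,0,0],[-1,-0.0406,0.0191,0,0],[-1,-0.0406,0.0191,0,0]]' >/dev/null;python3 -m jog '[[-1,-0.0406,0.0191,0,0],[-1,-0.0406,0.0191,0,0],[-1,-0.0406,0.0191,0,0],[-1,-0.0406,0.0191,0,0],[-1,0,0,0,0]]'; python3 - <<'E'
from h import *
s=env.get_state();print(s['joint_pos'],s['tcp_pos'],s['orientation'])
c=env.read_camera('wrist');cv2.imwrite('pics/w1.png',cv2.resize(c['img'][:,:,::-1],(768,576),interpolation=cv2.INTER_CUBIC))
print(c['T'])
for n,P in(('can',[.470,-.0207,.205]),('mug',[.4657,.075,.175]),('box',[.5347,.0335,.132])):print(n,proj(c,np.array(P))[0]*1.5)
E
```

```text
clock: 2.33
tcp_pos: [0.4569, 0.0152, 0.3414]
orientation: [0.001, 0.7, 0.714, -0.001]
wrist_force: [0.3, 0.3, -0.9]
finger_gap: 0.0853
grip_force: 0.0
[-0.1412659   0.07139667 -0.01338971  1.48483349 -0.0021338   1.41054772] [0.45692249 0.01520124 0.34140183] [ 1.10624297e-03  7.00363559e-01  7.13785262e-01 -5.10407056e-04]
[[ 9.99812087e-01 -1.81387330e-02 -6.83933277e-03  4.53843123e-01]
 [ 1.93780345e-02  9.44831019e-01  3.26984460e-01  9.84911674e-02]
 [ 5.30929928e-04 -3.27055548e-01  9.45004966e-01  4.72559921e-01]
 [ 0.00000000e+00  0.00000000e+00  0.00000000e+00  1.00000000e+00]]
can [412.35364407 326.97700808]
mug [408.38605198 154.34067891]
box [504.25052225 213.22471036]
```

View pics/w1.png

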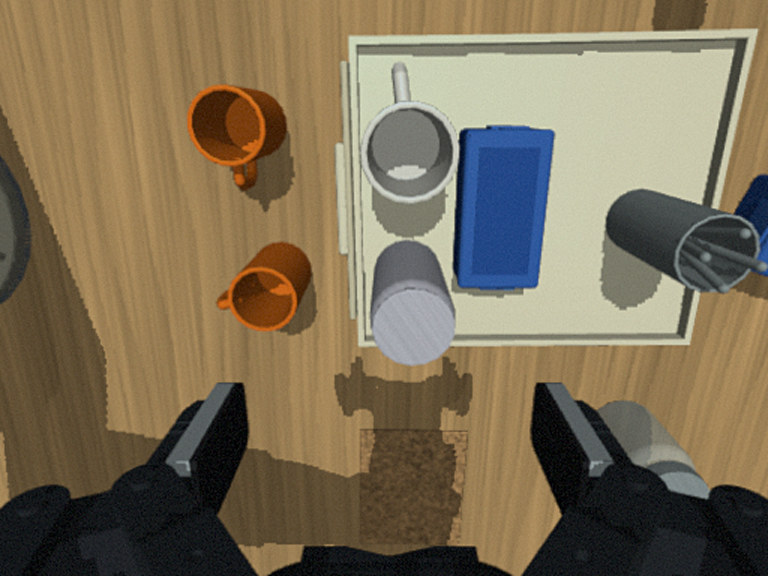

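The wrist view confirms the estimates: the can top is at (413,326) and the mug rim at (409,151), both within about 2 px of prediction. Moving on to the can.

```bash
python3 -m jog '[[-1,-0.0352,0.0125,0,0],[-1,0,0,0,0],[-1,0,0,0,0],[-1,0,0,0,0]]'
```

```text
clock: 2.72
tcp_pos: [0.4669, -0.0129, 0.3423]
orientation: [-0.0, 0.697, 0.717, 0.0]
wrist_force: [0.4, 0.4, 0.1]
finger_gap: 0.0856
grip_force: 0.0
```

```bash
for i in 1 2 3; do python3 -m jog '[[-1,0,0,0,0]]' | sed -n 2,3p; done
```

```text
tcp_pos: [0.4669, -0.0125, 0.3424]
orientation: [-0.0, 0.697, 0.717, 0.0]
tcp_pos: [0.467, -0.0125, 0.3425]
orientation: [0.0, 0.697, 0.717, 0.0]
tcp_pos: [0.4671, -0.0127, 0.3425]
orientation: [0.0, 0.697, 0.717, 0.0]
```

```bash
python3 -m jog '[[-1,-0.008,0.003,0.03,0],[-1,0,0,0.035,0],[-1,0,0,0.035,0],[-1,0,0,0.02,0],[-1,0,0,0,0]]';  python3 -m jog '[[-1,0,0,0,0],[-1,0,0,0,0]]'
```

```text
clock: 3.38
tcp_pos: [0.4675, -0.0204, 0.218]
orientation: [-0.003, 0.697, 0.717, -0.002]
wrist_force: [-0.7, -0.6, -0.4]
finger_gap: 0.0854
grip_force: 0.0
clock: 3.55
tcp_pos: [0.4715, -0.0215, 0.2239]
orientation: [0.001, 0.697, 0.717, 0.001]
wrist_force: [-0.1, -1.4, 0.9]
finger_gap: 0.0854
grip_force: 0.0
```

Descend, then close gently on the can.

```bash
python3 -m jog '[[-1,0.001,-0.001,0.03,0],[-1,0,0,0.028,0],[-1,0,0,0,0],[-1,0,0,0,0],[-1,0,0,0,0]]';  python3 -m jog '[[0.2,0,0,0,0],[0.5,0,0,0,0],[1,0,0,0,0],[1,0,0,0,0],[1,0,0,0,0]]' 30; python3 -m jog '[[1,0,0,0,0],[1,0,0,0,0],[1,0,0,0,0]]'
```

```text
clock: 3.97
tcp_pos: [0.4711, -0.0209, 0.1666]
orientation: [0.001, 0.698, 0.717, 0.001]
wrist_force: [0.2, 0.2, 0.8]
finger_gap: 0.0853
grip_force: 0.0
clock: 4.38
tcp_pos: [0.4708, -0.0209, 0.1658]
orientation: [0.001, 0.698, 0.716, 0.001]
wrist_force: [0.6, 0.1, 6.5]
finger_gap: 0.0518
grip_force: 31.4
clock: 4.63
tcp_pos: [0.4709, -0.0209, 0.1658]
orientation: [0.001, 0.698, 0.716, 0.001]
wrist_force: [1.1, 0.6, 5.6]
finger_gap: 0.0519
grip_force: 31.4
```

```bash
python3 -m jog '[[1,0,0,-0.015,0],[1,0,0,-0.03,0],[1,0,0,-0.04,0],[1,0,0,-0.04,0],[1,0,0,-0.03,0]]' 45;  python3 -m jog '[[1,0.02,0,-0.015,0],[1,0.035,0.003,0,0],[1,0.04,0.003,0,0],[1,0.04,0.003,0,0],[1,0.04,0.003,0,0]]';  python3 -m jog '[[1,0.04,0.003,0,0],[1,0.04,0.003,0,0],[1,0.035,0.003,0,0],[1,0.02,0,0,0],[1,0,0,0,0]]'; python3 -m jog '[[1,0,0,0,0],[1,0,0,0,0],[1,0,0,0,0]]'
```

```text
clock: 5.05
tcp_pos: [0.4695, -0.0206, 0.3222]
orientation: [0.001, 0.698, 0.717, 0.0]
wrist_force: [1.0, 0.8, -2.8]
finger_gap: 0.0518
grip_force: 48.5
clock: 5.47
tcp_pos: [0.4765, 0.156, 0.3344]
orientation: [-0.0, 0.698, 0.716, -0.0]
wrist_force: [1.1, 0.2, -2.9]
finger_gap: 0.0517
grip_force: 48.5
clock: 5.88
tcp_pos: [0.4815, 0.2937, 0.3331]
orientation: [-0.001, 0.696, 0.718, -0.0]
wrist_force: [-0.9, -0.8, -3.0]
finger_gap: 0.0516
grip_force: 48.4
clock: 6.13
tcp_pos: [0.4823, 0.2887, 0.3343]
orientation: [0.0, 0.698, 0.716, -0.0]
wrist_force: [-0.6, -0.9, -3.0]
finger_gap: 0.0518
grip_force: 48.4
```

```bash
python3 -m jog '[[1,0,0,0.02,0],[1,0,0,0.035,0],[1,0,0,0.04,0],[1,0,0,0.04,0],[1,0,0,0.04,0]]';  python3 -m jog '[[1,0,0,0.035,0],[1,0,0,0.02,0],[1,0,0,0.01,0],[1,0,0,0.005,0],[1,0,0,0,0]]';  python3 -m jog '[[1,0,0,0.004,0],[1,0,0,0,0],[1,0,0,0,0]]'
```

```text
clock: 6.55
tcp_pos: [0.4826, 0.2883, 0.1585]
orientation: [0.0, 0.698, 0.716, 0.001]
wrist_force: [0.9, -0.2, -3.0]
finger_gap: 0.0515
grip_force: 48.5
clock: 6.97
tcp_pos: [0.4826, 0.2891, 0.0893]
orientation: [-0.0, 0.698, 0.716, -0.0]
wrist_force: [0.4, -0.3, -2.4]
finger_gap: 0.0514
grip_force: 48.3
clock: 7.22
tcp_pos: [0.4833, 0.2901, 0.0867]
orientation: [0.0, 0.698, 0.716, 0.001]
wrist_force: [0.4, -0.1, -2.6]
finger_gap: 0.0514
grip_force: 48.4
```

```bash
python3 -m jog '[[1,0,0,0.003,0],[1,0,0,0,0],[1,0,0,0,0]]'; python3 -m jog '[[1,0,0,0.002,0],[1,0,0,0,0],[1,0,0,0,0]]';python3 -m jog '[[1,0,0,0.0015,0],[1,0,0,0,0],[1,0,0,0,0]]'
```

```text
clock: 7.47
tcp_pos: [0.4823, 0.2899, 0.0825]
orientation: [0.0, 0.698, 0.717, 0.0]
wrist_force: [-0.3, 0.8, -1.5]
finger_gap: 0.0517
grip_force: 48.4
clock: 7.72
tcp_pos: [0.4822, 0.2898, 0.0801]
orientation: [-0.0, 0.698, 0.717, -0.0]
wrist_force: [-0.0, -0.6, -2.3]
finger_gap: 0.0519
grip_force: 48.4
clock: 7.97
tcp_pos: [0.4824, 0.2899, 0.0799]
orientation: [0.0, 0.698, 0.717, 0.0]
wrist_force: [-3.0, -0.8, 5.1]
finger_gap: 0.0515
grip_force: 49.1
```

```bash
python3 -m jog '[[0.1,0,0,0,0],[-0.3,0,0,0,0],[-0.7,0,0,0,0],[-1,0,0,0,0],[-1,0,0,0,0]]' ;python3 -m jog '[[-1,0,0,-0.02,0],[-1,0,0,-0.04,0],[-1,0,0,-0.04,0],[-1,0,0,-0.04,0],[-1,0,0,-0.04,0]]';  python3 -m jog '[[-1,-0.03,-0.003,-0.02,0],[-1,-0.04,-0.004,-0.02,0],[-1,-0.04,-0.004,0,0],[-1,-0.04,-0.004,0,0],[-1,-0.04,-0.004,0,0]]';  python3 -m jog '[[-1,-0.023,-0.003,0,0],[-1,0,0,0,0],[-1,0,0,0,0],[-1,0,0,0,0],[-1,0,0,0,0]]'
python3 - <<'E'
from h import *
c=env.read_camera('wrist');cv2.imwrite('pics/w2.png',cv2.resize(c['img'][:,:,::-1],(768,576),interpolation=cv2.INTER_CUBIC))
for n,P in(('mug',[.4657,.0765,.175]),('box',[.5347,.0335,.132])):print(n,proj(c,np.array(P))[0]*1.5)
E
```

```text
clock: 8.38
tcp_pos: [0.4825, 0.2899, 0.0788]
orientation: [0.0, 0.698, 0.716, 0.0]
wrist_force: [0.0, -0.1, 0.1]
finger_gap: 0.0854
grip_force: 0.0
clock: 8.8
tcp_pos: [0.482, 0.2896, 0.2606]
orientation: [-0.0, 0.698, 0.717, -0.0]
wrist_force: [1.0, 1.3, -1.0]
finger_gap: 0.0856
grip_force: 0.0
clock: 9.22
tcp_pos: [0.4685, 0.1009, 0.298]
orientation: [0.001, 0.697, 0.717, 0.001]
wrist_force: [0.7, -0.8, 0.1]
finger_gap: 0.0854
grip_force: 0.0
clock: 9.63
tcp_pos: [0.4663, 0.0799, 0.2973]
orientation: [-0.0, 0.697, 0.717, 0.0]
wrist_force: [0.2, -0.1, 0.8]
finger_gap: 0.0853
grip_force: 0.0
mug [390.22394209 282.54154677]
box [494.54941713 326.76495786]
```

View pics/w2.png

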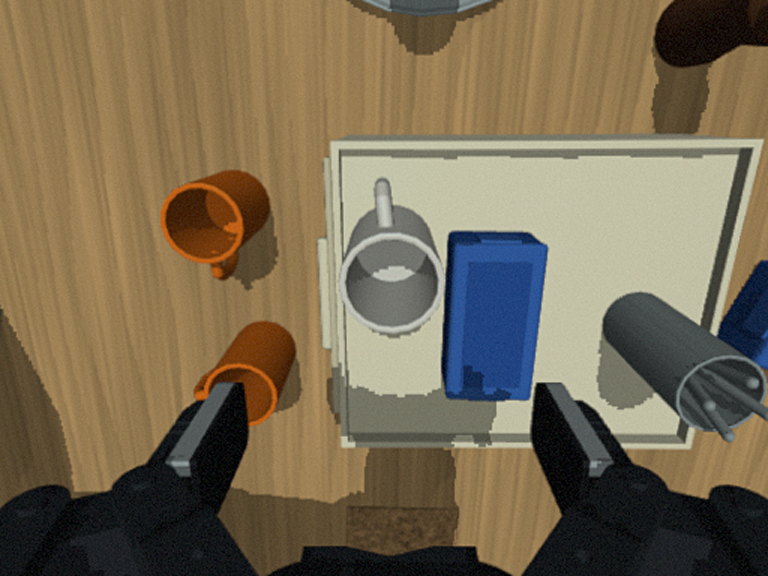

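The mug rim centre is at (391,283), which agrees with the prediction. Descending on it.

```bash
python3 -m jog '[[-1,-0.0035,0,0.02,0],[-1,0,0,0.035,0],[-1,0,0,0.035,0],[-1,0,0,0.03,0],[-1,0,0,0,0]]' >/dev/null;python3 -m jog '[[-1,0,0,0.01,0],[-1,0,0,0,0],[-1,0,0,0,0],[-1,0,0,0,0]]'
```

```text
clock: 10.43
tcp_pos: [0.4677, 0.0759, 0.1691]
orientation: [0.001, 0.697, 0.717, 0.001]
wrist_force: [0.3, 0.2, 0.4]
finger_gap: 0.0851
grip_force: 0.0
```

```bash
python3 -m jog '[[-1,0.0005,-0.0017,0.018,0],[-1,0,0,0,0],[-1,0,0,0,0],[-1,0,0,0,0]]'; python3 -m jog '[[0,0,0,0,0],[0.2,0,0,0,0],[0.5,0,0,0,0],[1,0,0,0,0],[1,0,0,0,0]]' 30;python3 -m jog '[[1,0,0,0,0],[1,0,0,0,0],[1,0,0,0,0]]'
```

```text
clock: 10.77
tcp_pos: [0.4652, 0.0761, 0.1505]
orientation: [0.0, 0.698, 0.716, 0.001]
wrist_force: [-0.3, -0.2, 0.3]
finger_gap: 0.0856
grip_force: 0.0
clock: 11.18
tcp_pos: [0.4655, 0.0761, 0.1505]
orientation: [0.001, 0.698, 0.716, 0.001]
wrist_force: [0.6, -0.2, 6.2]
finger_gap: 0.0572
grip_force: 31.2
clock: 11.43
tcp_pos: [0.4655, 0.0761, 0.1504]
orientation: [0.001, 0.698, 0.716, 0.001]
wrist_force: [0.3, -0.7, 6.1]
finger_gap: 0.057
grip_force: 31.2
```

```bash
python3 -m jog '[[1,0,0,-0.015,0],[1,0,0,-0.03,0],[1,0,0,-0.04,0],[1,0,0,-0.04,0],[1,0,0,-0.03,0]]' 45;  python3 -m jog '[[1,0.02,0,0,0],[1,0.035,0.004,0,0],[1,0.04,0.004,0,0],[1,0.04,0.004,0,0],[1,0.04,0.004,0,0]]';  python3 -m jog '[[1,0.04,0.004,0,0],[1,0.04,0.004,0,0],[1,0.036,0.003,0,0],[1,0.02,0,0,0],[1,0,0,0,0]]'; python3 -m jog '[[1,0,0,0,0],[1,0,0,0,0],[1,0,0,0,0]]'
```

```text
clock: 11.85
tcp_pos: [0.4646, 0.0761, 0.3072]
orientation: [0.001, 0.698, 0.717, 0.001]
wrist_force: [0.5, -0.1, -1.1]
finger_gap: 0.0565
grip_force: 48.8
clock: 12.27
tcp_pos: [0.4756, 0.2529, 0.3042]
orientation: [-0.0, 0.698, 0.716, -0.0]
wrist_force: [0.8, 0.4, -2.7]
finger_gap: 0.0564
grip_force: 48.8
clock: 12.68
tcp_pos: [0.4824, 0.3918, 0.3025]
orientation: [-0.001, 0.696, 0.718, -0.001]
wrist_force: [-0.0, -0.4, -2.4]
finger_gap: 0.0565
grip_force: 48.8
clock: 12.93
tcp_pos: [0.4833, 0.3866, 0.3043]
orientation: [0.0, 0.698, 0.716, -0.0]
wrist_force: [-1.2, -0.6, -1.6]
finger_gap: 0.0564
grip_force: 48.8
```

```bash
python3 -m jog '[[1,0,0,0.02,0],[1,0,0,0.035,0],[1,0,0,0.04,0],[1,0,0,0.04,0],[1,0,0,0.04,0]]'>/dev/null;  python3 -m jog '[[1,0,0,0.035,0],[1,0,0,0.015,0],[1,0,0,0.008,0],[1,0,0,0,0],[1,0,0,0,0]]';  python3 -m jog '[[1,0,0,0.002,0],[1,0,0,0,0],[1,0,0,0,0]]'
```

```text
clock: 13.77
tcp_pos: [0.4842, 0.3874, 0.0725]
orientation: [0.0, 0.698, 0.716, 0.001]
wrist_force: [1.0, 0.2, -1.5]
finger_gap: 0.0567
grip_force: 48.9
clock: 14.02
tcp_pos: [0.4843, 0.3882, 0.071]
orientation: [0.0, 0.698, 0.716, 0.001]
wrist_force: [0.4, 1.0, -1.7]
finger_gap: 0.0566
grip_force: 48.9
```

```bash
python3 -m jog '[[1,0,0,0.003,0],[1,0,0,0,0],[1,0,0,0,0]]'; python3 -m jog '[[1,0,0,0.002,0],[1,0,0,0,0],[1,0,0,0,0]]';python3 -m jog '[[1,0,0,0.0015,0],[1,0,0,0,0],[1,0,0,0,0]]'
```

```text
clock: 14.27
tcp_pos: [0.4832, 0.3878, 0.0664]
orientation: [-0.0, 0.698, 0.717, -0.0]
wrist_force: [0.5, -0.5, -1.2]
finger_gap: 0.0569
grip_force: 48.9
clock: 14.52
tcp_pos: [0.4835, 0.3879, 0.0647]
orientation: [0.0, 0.698, 0.716, 0.0]
wrist_force: [-0.1, 0.1, 1.0]
finger_gap: 0.0567
grip_force: 49.0
clock: 14.77
tcp_pos: [0.4836, 0.3881, 0.0646]
orientation: [0.0, 0.698, 0.717, 0.001]
wrist_force: [-1.9, -2.3, 8.7]
finger_gap: 0.0564
grip_force: 49.7
```

```bash
python3 -m jog '[[0.1,0,0,0,0],[-0.3,0,0,0,0],[-0.7,0,0,0,0],[-1,0,0,0,0],[-1,0,0,0,0]]' ;python3 -m jog '[[-1,0,0,-0.02,0],[-1,0,0,-0.04,0],[-1,0,0,-0.04,0],[-1,0,0,-0.04,0],[-1,0,0,-0.04,0]]'>/dev/null;  python3 -m jog '[[-1,-0.03,0.003,-0.02,0],[-1,-0.04,0.004,-0.02,0],[-1,-0.04,0.004,0,0],[-1,-0.04,0.005,0,0],[-1,-0.04,0.005,0,0]]' >/dev/null;  python3 -m jog '[[-1,-0.04,0.005,0,0],[-1,-0.04,0.005,0,0],[-1,-0.04,0.005,0,0],[-1,-0.028,0.003,0,0],[-1,-0.015,0.002,0,1.2]]'
python3 -m jog '[[-1,0,0,0,0],[-1,0,0,0,0],[-1,0,0,0,0],[-1,0,0,0,0]]'
python3 - <<'E'
from h import *
c=env.read_camera('wrist');cv2.imwrite('pics/w3.png',cv2.resize(c['img'][:,:,::-1],(768,576),interpolation=cv2.INTER_CUBIC))
print(proj(c,np.array([[.5347+a*.029,.0335+b*.055,.132] for a,b in((1,1),(1,-1),(-1,-1),(-1,1))]))*1.5)
c=env.read_camera('top');cv2.imwrite('pics/t2.png',cv2.resize(c['img'][:,:,::-1],(768,576),interpolation=cv2.INTER_CUBIC))
E
```

```text
clock: 15.18
tcp_pos: [0.4834, 0.3877, 0.0628]
orientation: [0.0, 0.698, 0.716, 0.0]
wrist_force: [-0.2, -0.3, 0.1]
finger_gap: 0.0851
grip_force: 0.0
clock: 16.43
tcp_pos: [0.5336, 0.0354, 0.2811]
orientation: [0.0, 0.706, 0.708, -0.0]
wrist_force: [0.3, -0.1, -0.6]
finger_gap: 0.0857
grip_force: 0.0
clock: 16.77
tcp_pos: [0.5332, 0.0399, 0.2813]
orientation: [-0.0, 0.704, 0.71, 0.0]
wrist_force: [-0.0, 0.1, -0.1]
finger_gap: 0.0857
grip_force: 0.0
[[447.33141738 178.37839235]
 [439.25564955 356.43157734]
 [346.73394016 355.75250931]
 [342.79118391 177.55745953]]
```

View pics/w3.png

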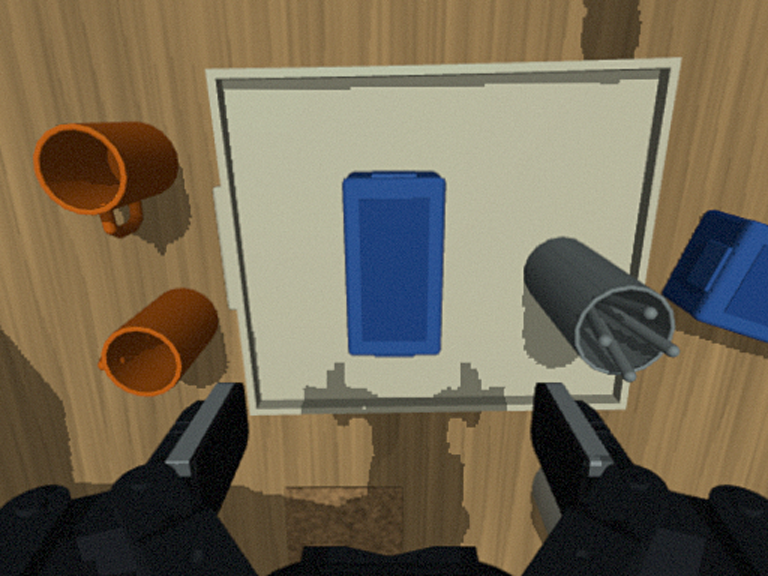

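View pics/t2.png

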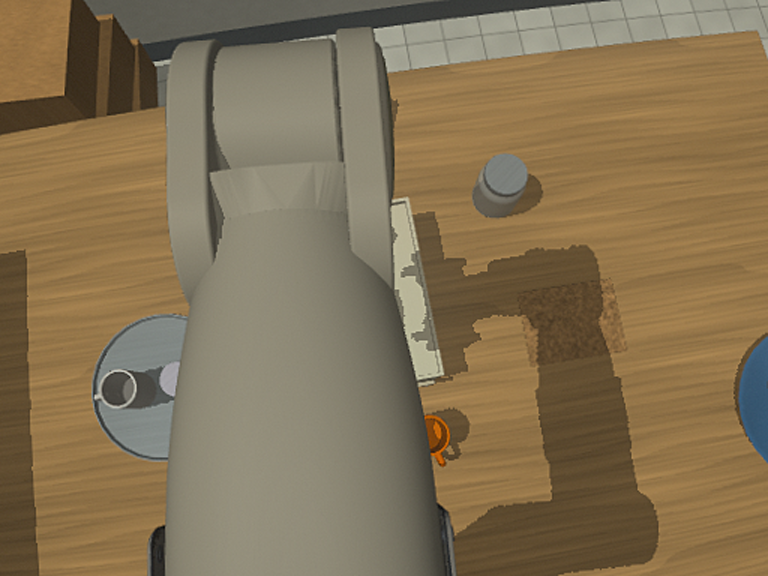

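The mug and can stand on the tray at (117,388) and (175,380). The box corners in the wrist view match my estimate and nothing is in the way of the fingers, so I'm descending on the box.

```bash
python3 -m jog '[[-1,-0.0064,0.0015,0.02,0],[-1,0,0,0.035,0],[-1,0,0,0.035,0],[-1,0,0,0.03,0],[-1,0,0,0.015,0]]' >/dev/null;python3 -m jog '[[-1,0,0,0.01,0],[-1,0,0,0,0],[-1,0,0,0,0],[-1,0,0,0,0]]'
```

```text
clock: 17.62
tcp_pos: [0.536, 0.0327, 0.1379]
orientation: [0.001, 0.705, 0.709, 0.001]
wrist_force: [-0.4, -0.6, 0.5]
finger_gap: 0.0852
grip_force: 0.0
```

```bash
python3 -m jog '[[-1,0.0008,-0.0013,0.014,0],[-1,0,0,0.011,0],[-1,0,0,0,0],[-1,0,0,0,0],[-1,0,0,0,0]]'; python3 -m jog '[[0,0,0,0,0],[0.2,0,0,0,0],[0.5,0,0,0,0],[1,0,0,0,0],[1,0,0,0,0]]' 40;python3 -m jog '[[1,0,0,0,0],[1,0,0,0,0],[1,0,0,0,0]]'
```

```text
clock: 18.03
tcp_pos: [0.5346, 0.0332, 0.1129]
orientation: [0.001, 0.705, 0.709, 0.001]
wrist_force: [0.4, 0.3, 1.1]
finger_gap: 0.0854
grip_force: 0.0
clock: 18.45
tcp_pos: [0.5346, 0.0331, 0.1126]
orientation: [0.001, 0.705, 0.709, 0.001]
wrist_force: [0.9, 0.3, 5.7]
finger_gap: 0.0573
grip_force: 44.4
clock: 18.7
tcp_pos: [0.5346, 0.0331, 0.1126]
orientation: [0.001, 0.705, 0.709, 0.001]
wrist_force: [0.5, -0.4, 6.3]
finger_gap: 0.0577
grip_force: 44.4
```

```bash
python3 -m jog '[[1,0,0,-0.015,0],[1,0,0,-0.03,0],[1,0,0,-0.04,0],[1,0,0,-0.04,0],[1,-0.01,0,-0.015,0]]' 45;  python3 -m jog '[[1,-0.03,-0.005,0,0],[1,-0.04,-0.006,0,0],[1,-0.04,-0.006,0,0],[1,-0.04,-0.006,0,0],[1,-0.04,-0.006,0,0]]';  python3 -m jog '[[1,-0.04,-0.006,0,0],[1,-0.04,-0.006,0,0],[1,-0.035,-0.005,0,1.2],[1,-0.02,-0.003,0,0],[1,-0.008,0,0,0]]'; python3 -m jog '[[1,0,0,0,0],[1,0,0,0,0],[1,0,0,0,0],[1,0,0,0,0]]'
python3 - <<'E'
from h import *
c=env.read_camera('wrist');cv2.imwrite('pics/w4.png',cv2.resize(c['img'][:,:,::-1],(768,576),interpolation=cv2.INTER_CUBIC))
print(proj(c,np.array([[.4872+a*.06,-.3153+b*.08,.005] for a,b in((1,1),(1,-1),(-1,-1),(-1,1))]))*1.5)
E
```

```text
clock: 19.12
tcp_pos: [0.535, 0.0241, 0.2567]
orientation: [0.002, 0.704, 0.71, 0.002]
wrist_force: [1.6, -0.1, -0.7]
finger_gap: 0.0575
grip_force: 49.9
clock: 19.53
tcp_pos: [0.5048, -0.1683, 0.251]
orientation: [-0.0, 0.705, 0.709, -0.0]
wrist_force: [0.3, 0.1, -1.6]
finger_gap: 0.0573
grip_force: 49.9
clock: 19.95
tcp_pos: [0.4847, -0.3132, 0.2504]
orientation: [-0.001, 0.714, 0.7, -0.0]
wrist_force: [0.2, -0.2, -2.1]
finger_gap: 0.0576
grip_force: 49.9
clock: 20.28
tcp_pos: [0.4863, -0.3083, 0.2514]
orientation: [-0.0, 0.712, 0.702, 0.0]
wrist_force: [-0.2, 0.3, -1.3]
finger_gap: 0.0575
grip_force: 49.9
[[474.21818779 125.70212119]
 [465.73706821 328.89137283]
 [320.79985674 330.54113722]
 [307.97553651 127.93394297]]
```

View pics/w4.png

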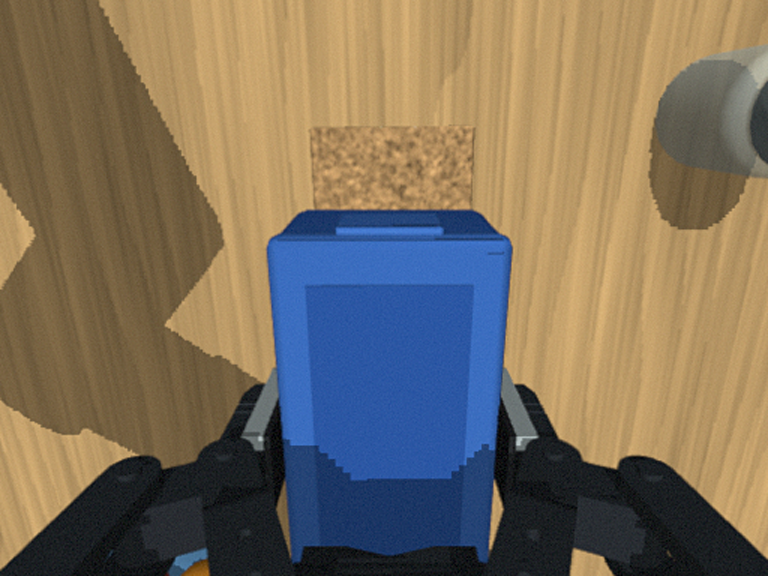

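The mat's far corners at (310,127) and (474,126) match the estimate. Lowering the box.

```bash
python3 -m jog '[[1,-0.007,0.0015,0.02,0],[1,0,0,0.035,0],[1,0,0,0.04,0],[1,0,0,0.04,0],[1,0,0,0.035,0]]' >/dev/null;  python3 -m jog '[[1,0,0,0.025,0],[1,0,0,0.013,0],[1,0,0,0.006,0],[1,0,0,0,0],[1,0,0,0,0]]';  python3 -m jog '[[1,0,0,0.002,0],[1,0,0,0,0],[1,0,0,0,0]]'
```

```text
clock: 21.17
tcp_pos: [0.4881, -0.3168, 0.0382]
orientation: [0.0, 0.712, 0.702, 0.0]
wrist_force: [0.7, -1.2, -2.4]
finger_gap: 0.0573
grip_force: 49.8
clock: 21.42
tcp_pos: [0.4881, -0.3175, 0.0366]
orientation: [0.001, 0.712, 0.702, 0.0]
wrist_force: [0.1, 0.1, -1.6]
finger_gap: 0.0577
grip_force: 49.8
```

```bash
python3 -m jog '[[1,0.0015,-0.0005,0.005,0],[1,0,0,0,0],[1,0,0,0,0]]'; python3 -m jog '[[1,0,0,0.002,0],[1,0,0,0,0],[1,0,0,0,0]]';python3 -m jog '[[1,0,0,0.0015,0],[1,0,0,0,0],[1,0,0,0,0]]'
```

```text
clock: 21.67
tcp_pos: [0.4866, -0.3152, 0.0302]
orientation: [-0.0, 0.712, 0.702, 0.0]
wrist_force: [0.4, 0.2, -1.9]
finger_gap: 0.0571
grip_force: 49.8
clock: 21.92
tcp_pos: [0.4868, -0.3154, 0.0282]
orientation: [-0.0, 0.712, 0.702, 0.0]
wrist_force: [-0.0, -0.4, -1.9]
finger_gap: 0.0574
grip_force: 49.8
clock: 22.17
tcp_pos: [0.487, -0.3156, 0.0276]
orientation: [0.0, 0.712, 0.702, 0.0]
wrist_force: [-1.5, 1.2, 5.6]
finger_gap: 0.0572
grip_force: 50.7
```

```bash
python3 -m jog '[[0.1,0,0,0,0],[-0.3,0,0,0,0],[-0.7,0,0,0,0],[-1,0,0,0,0],[-1,0,0,0,0]]' ;python3 -m jog '[[-1,0,0,-0.02,0],[-1,0,0,-0.04,0],[-1,0,0,-0.04,0],[-1,0,0,-0.04,0],[-1,0,0,-0.04,0]]'>/dev/null;  python3 -m jog '[[-1,0,0,-0.04,-2.4],[-1,0.04,0.001,-0.02,0],[-1,0.04,0.001,0,0],[-1,0.04,0.001,0,0],[-1,0.04,0.001,0,0]]' >/dev/null;  python3 -m jog '[[-1,0.04,0.001,0,0],[-1,0.04,0.001,0,0],[-1,0.04,0.001,0,0],[-1,0.04,0.001,0,0],[-1,0.04,0.001,0,0]]' >/dev/null
python3 -m jog '[[-1,0.04,0.001,0,0],[-1,0.04,0.001,0,0],[-1,0.04,0.001,0,0],[-1,0.04,0.001,0,0],[-1,0.035,0,0,0]]'
python3 -m jog '[[-1,0,0,0,0],[-1,0,0,0,0],[-1,0,0,0,0],[-1,0,0,0,0]]'
```

```text
clock: 22.58
tcp_pos: [0.487, -0.3156, 0.0268]
orientation: [0.0, 0.712, 0.702, 0.0]
wrist_force: [-0.7, -0.2, -0.6]
finger_gap: 0.0854
grip_force: 0.0
clock: 24.25
tcp_pos: [0.4848, 0.2395, 0.2655]
orientation: [-0.0, 0.697, 0.717, 0.0]
wrist_force: [1.5, -0.4, -0.0]
finger_gap: 0.0854
grip_force: 0.0
clock: 24.58
tcp_pos: [0.4851, 0.236, 0.2654]
orientation: [0.0, 0.698, 0.716, -0.0]
wrist_force: [0.3, 0.4, 0.3]
finger_gap: 0.0855
grip_force: 0.0
```

```bash
python3 - <<'E'
from h import *
c=env.read_camera('wrist');a=cv2.resize(c['img'][:,:,::-1],(384,288))
print(proj(c,np.array([[.4824,.2899,.119],[.4836,.388,.089]]))*.75)
c=env.read_camera('side');b=cv2.resize(c['img'][:,:,::-1],(384,288))
cc=env.read_camera('top');t=cv2.resize(cc['img'][:,:,::-1],(768,576),interpolation=cv2.INTER_CUBIC)
cv2.imwrite('t3.png',t)
cv2.imwrite('pics/m1.png',np.vstack([np.hstack([a,b]),cv2.resize(t[240:400,490:690],(384,307)).repeat(1,0) if 0 else np.hstack([cv2.resize(t[250:400,480:680],(384,288)),cv2.resize(t[300:480,80:320],(384,288))])]))
E
```

```text
[[194.62546216  84.35437602]
 [198.15844217 -12.90218987]]
```

View pics/m1.png

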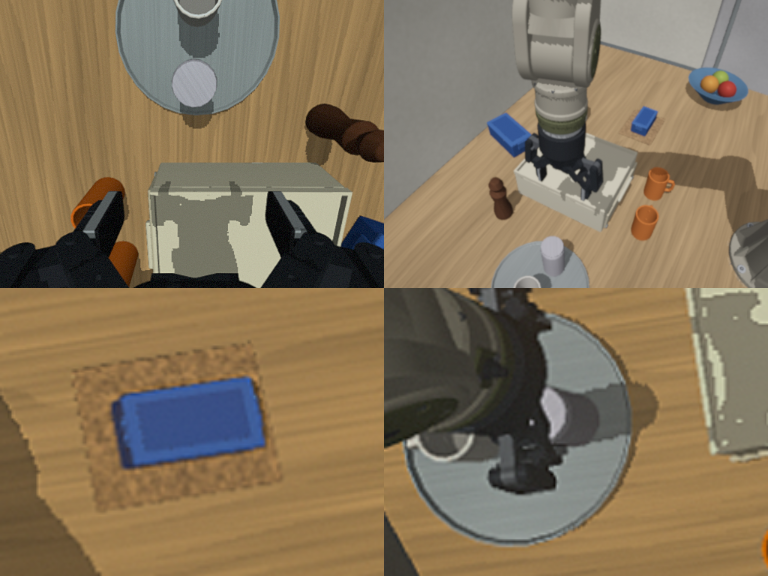

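The box lies flat and centred on the mat, and the can is where I left it at (194,84). Taking the can back.

```bash
python3 -m jog '[[-1,0.03,-0.001,0,0],[-1,0.024,0,0,0],[-1,0,0,0.03,0],[-1,0,0,0.03,0],[-1,0,0,0.03,0]]' >/dev/null; python3 -m jog '[[-1,0,0,0.03,0],[-1,0,0,0.02,0],[-1,0,0,0,0],[-1,0,0,0,0],[-1,0,0,0,0]]'
```

```text
clock: 25.57
tcp_pos: [0.4838, 0.2907, 0.1271]
orientation: [0.0, 0.698, 0.716, 0.001]
wrist_force: [0.5, -0.7, -0.4]
finger_gap: 0.0858
grip_force: 0.0
```

```bash
python3 -m jog '[[-1,-0.0008,-0.0014,0.025,0],[-1,0,0,0.022,0],[-1,0,0,0,0],[-1,0,0,0,0],[-1,0,0,0,0]]'; python3 -m jog '[[0,0,0,0,0],[0.2,0,0,0,0],[0.5,0,0,0,0],[1,0,0,0,0],[1,0,0,0,0]]' 30;python3 -m jog '[[1,0,0,0,0],[1,0,0,0,0],[1,0,0,0,0]]'
```

```text
clock: 25.98
tcp_pos: [0.4827, 0.2905, 0.0807]
orientation: [0.001, 0.698, 0.716, 0.001]
wrist_force: [0.0, -0.2, -0.4]
finger_gap: 0.0851
grip_force: 0.0
clock: 26.4
tcp_pos: [0.4823, 0.2905, 0.08]
orientation: [0.001, 0.698, 0.717, 0.001]
wrist_force: [-0.4, 0.1, 5.9]
finger_gap: 0.052
grip_force: 31.6
clock: 26.65
tcp_pos: [0.4823, 0.2905, 0.08]
orientation: [0.001, 0.698, 0.716, 0.001]
wrist_force: [-0.3, -0.9, 6.5]
finger_gap: 0.0521
grip_force: 31.6
```

```bash
python3 -m jog '[[1,0,0,-0.015,0],[1,0,0,-0.03,0],[1,0,0,-0.04,0],[1,0,0,-0.04,0],[1,0,0,-0.04,0]]' 45 >/dev/null;  python3 -m jog '[[1,0,0,-0.04,0],[1,-0.02,-0.001,-0.03,0],[1,-0.035,-0.003,-0.015,0],[1,-0.04,-0.003,0,0],[1,-0.04,-0.003,0,0]]';  python3 -m jog '[[1,-0.04,-0.003,0,0],[1,-0.04,-0.003,0,0],[1,-0.04,-0.003,0,0],[1,-0.035,-0.002,0,0],[1,-0.02,0,0,0]]'; python3 -m jog '[[1,0,0,0,0],[1,0,0,0,0],[1,0,0,0,0],[1,0,0,0,0]]'
```

```text
clock: 27.48
tcp_pos: [0.4749, 0.154, 0.3297]
orientation: [0.001, 0.697, 0.717, 0.001]
wrist_force: [0.8, -1.8, -3.2]
finger_gap: 0.0519
grip_force: 48.4
clock: 27.9
tcp_pos: [0.4675, -0.0235, 0.3282]
orientation: [-0.0, 0.699, 0.716, -0.001]
wrist_force: [0.5, 0.0, -1.7]
finger_gap: 0.0517
grip_force: 48.3
clock: 28.23
tcp_pos: [0.4683, -0.0195, 0.3284]
orientation: [-0.0, 0.697, 0.717, 0.0]
wrist_force: [0.1, 0.3, -2.4]
finger_gap: 0.0514
grip_force: 48.3
```

```bash
python3 -m jog '[[1,-0.0008,0.0022,0.015,0],[1,0,0,0.03,0],[1,0,0,0.035,0],[1,0,0,0.035,0],[1,0,0,0.025,0]]' >/dev/null;  python3 -m jog '[[1,0,0,0.01,0],[1,0,0,0.002,0],[1,0,0,0,0],[1,0,0,0,0],[1,0,0,0,0]]'
```

```text
clock: 29.07
tcp_pos: [0.4722, -0.0212, 0.1785]
orientation: [0.001, 0.697, 0.717, 0.001]
wrist_force: [0.4, -1.2, -2.4]
finger_gap: 0.0516
grip_force: 48.3
```

```bash
python3 -m jog '[[1,0.0008,-0.0015,0.008,0],[1,0,0,0,0],[1,0,0,0,0]]'; python3 -m jog '[[1,0,0,0.002,0],[1,0,0,0,0],[1,0,0,0,0]]';python3 -m jog '[[1,0,0,0.001,0],[1,0,0,0,0],[1,0,0,0,0]]'
```

```text
clock: 29.32
tcp_pos: [0.469, -0.0204, 0.1685]
orientation: [-0.0, 0.698, 0.716, -0.0]
wrist_force: [0.0, -0.4, -3.6]
finger_gap: 0.052
grip_force: 48.3
clock: 29.57
tcp_pos: [0.4692, -0.0205, 0.1665]
orientation: [-0.0, 0.698, 0.716, 0.0]
wrist_force: [0.6, 0.6, -3.0]
finger_gap: 0.0512
grip_force: 48.3
clock: 29.82
tcp_pos: [0.4694, -0.0205, 0.166]
orientation: [0.0, 0.698, 0.716, 0.0]
wrist_force: [-1.8, 1.1, 3.0]
finger_gap: 0.052
grip_force: 48.8
```

```bash
python3 -m jog '[[1,0,0,-0.003,0],[1,0,0.0013,0,0],[1,0,0,0,0]]'; python3 -m jog '[[1,0,0,0.002,0],[1,0,0,0.001,0],[1,0,0,0,0],[1,0,0,0,0]]'
```

```text
clock: 30.07
tcp_pos: [0.4709, -0.0204, 0.1685]
orientation: [0.0, 0.698, 0.716, 0.0]
wrist_force: [0.8, -0.2, -3.2]
finger_gap: 0.0517
grip_force: 48.3
clock: 30.4
tcp_pos: [0.4708, -0.0204, 0.166]
orientation: [0.0, 0.698, 0.717, 0.0]
wrist_force: [-0.5, -0.5, 3.9]
finger_gap: 0.0516
grip_force: 48.9
```

```bash
python3 -m jog '[[0.1,0,0,0,0],[-0.3,0,0,0,0],[-0.7,0,0,0,0],[-1,0,0,0,0],[-1,0,0,0,0]]' ;python3 -m jog '[[-1,0,0,-0.02,0],[-1,0,0,-0.04,0],[-1,0,0,-0.04,0],[-1,0.02,0.001,-0.02,0],[-1,0.04,0.003,0,0]]'>/dev/null;  python3 -m jog '[[-1,0.04,0.003,0,0],[-1,0.04,0.003,0,0],[-1,0.04,0.003,0,0],[-1,0.04,0.003,0,0],[-1,0.04,0.003,0,0]]' >/dev/null;  python3 -m jog '[[-1,0.04,0.003,0,0],[-1,0.04,0.003,0,0],[-1,0.04,0,0,0],[-1,0.03,0,0,0],[-1,0,0,0,0]]' >/dev/null
python3 -m jog '[[-1,0,0,0,0],[-1,0,0,0,0],[-1,0,0,0,0],[-1,0,0,0,0]]'
```

```text
clock: 30.82
tcp_pos: [0.4705, -0.0204, 0.1653]
orientation: [-0.0, 0.698, 0.716, -0.0]
wrist_force: [0.5, -0.3, 0.4]
finger_gap: 0.0855
grip_force: 0.0
clock: 32.4
tcp_pos: [0.4849, 0.3888, 0.2859]
orientation: [0.0, 0.698, 0.716, 0.0]
wrist_force: [-0.1, 0.2, -1.0]
finger_gap: 0.0855
grip_force: 0.0
```

```bash
python3 -m jog '[[-1,0,0,0.03,0],[-1,0,0,0.04,0],[-1,0,0,0.04,0],[-1,0,0,0.04,0],[-1,0,0,0.015,0]]' >/dev/null; python3 -m jog '[[-1,0,0,0,0],[-1,0,0,0,0],[-1,0,0,0,0]]'
```

```text
clock: 33.07
tcp_pos: [0.486, 0.3902, 0.1228]
orientation: [0.0, 0.698, 0.716, 0.002]
wrist_force: [-0.6, 1.2, 0.7]
finger_gap: 0.0856
grip_force: 0.0
```

```bash
python3 -m jog '[[-1,-0.002,-0.0024,0.03,0],[-1,0,0,0.028,0],[-1,0,0,0,0],[-1,0,0,0,0],[-1,0,0,0,0]]'; python3 -m jog '[[0,0,0,0,0],[0.2,0,0,0,0],[0.5,0,0,0,0],[1,0,0,0,0],[1,0,0,0,0]]' 30;python3 -m jog '[[1,0,0,0,0],[1,0,0,0,0],[1,0,0,0,0]]'
```

```text
clock: 33.48
tcp_pos: [0.4838, 0.3889, 0.0652]
orientation: [0.0, 0.698, 0.716, 0.002]
wrist_force: [0.1, -0.4, 1.0]
finger_gap: 0.0854
grip_force: 0.0
clock: 33.9
tcp_pos: [0.4836, 0.389, 0.0649]
orientation: [0.0, 0.698, 0.717, 0.002]
wrist_force: [-0.2, -0.9, 6.6]
finger_gap: 0.0571
grip_force: 30.9
clock: 34.15
tcp_pos: [0.4836, 0.389, 0.0648]
orientation: [0.0, 0.698, 0.717, 0.002]
wrist_force: [-0.6, -0.2, 6.7]
finger_gap: 0.0569
grip_force: 30.9
```

```bash
python3 -m jog '[[1,0,0,-0.015,0],[1,0,0,-0.03,0],[1,0,0,-0.04,0],[1,0,0,-0.04,0],[1,0,0,-0.04,0]]' 45 >/dev/null;  python3 -m jog '[[1,0,0,-0.04,0],[1,-0.02,-0.002,-0.025,0],[1,-0.035,-0.003,0,0],[1,-0.04,-0.003,0,0],[1,-0.04,-0.003,0,0]]' >/dev/null;  python3 -m jog '[[1,-0.04,-0.004,0,0],[1,-0.04,-0.004,0,0],[1,-0.04,-0.003,0,0],[1,-0.035,-0.003,0,0],[1,-0.02,0,0,0]]'; python3 -m jog '[[1,0,0,0,0],[1,0,0,0,0],[1,0,0,0,0],[1,0,0,0,0]]'
```

```text
clock: 35.4
tcp_pos: [0.4645, 0.0745, 0.2931]
orientation: [0.0, 0.698, 0.716, -0.0]
wrist_force: [0.3, -0.6, -1.7]
finger_gap: 0.0569
grip_force: 48.7
clock: 35.73
tcp_pos: [0.4655, 0.0784, 0.2927]
orientation: [-0.0, 0.697, 0.717, 0.0]
wrist_force: [-0.7, 0.0, -1.5]
finger_gap: 0.0572
grip_force: 48.7
```

```bash
python3 -m jog '[[1,-0.0005,0,0.015,0],[1,0,0,0.03,0],[1,0,0,0.035,0],[1,0,0,0.03,0],[1,0,0,0.02,0]]' >/dev/null;  python3 -m jog '[[1,0,0,0.005,0],[1,0,0,0,0],[1,0,0,0,0],[1,0,0,0,0]]'
```

```text
clock: 36.48
tcp_pos: [0.4669, 0.0775, 0.1592]
orientation: [0.001, 0.697, 0.717, 0.001]
wrist_force: [0.4, -0.5, -2.8]
finger_gap: 0.0565
grip_force: 48.8
```

```bash
python3 -m jog '[[1,0,0,0.005,0],[1,0,0,0,0],[1,0,0,0,0]]'; python3 -m jog '[[1,0,0,0.001,0],[1,0,0,0,0],[1,0,0,0,0]]'
```

```text
clock: 36.73
tcp_pos: [0.4658, 0.077, 0.153]
orientation: [0.0, 0.698, 0.716, 0.0]
wrist_force: [-0.1, -1.4, -2.3]
finger_gap: 0.057
grip_force: 48.8
clock: 36.98
tcp_pos: [0.4656, 0.077, 0.1516]
orientation: [0.0, 0.698, 0.716, 0.0]
wrist_force: [-0.4, 0.3, -2.4]
finger_gap: 0.0565
grip_force: 48.8
```

```bash
python3 -m jog '[[1,0,0,0.0015,0],[1,0,0,0,0],[1,0,0,0,0]]'; python3 -m jog '[[0.1,0,0,0,0],[-0.3,0,0,0,0],[-0.7,0,0,0,0],[-1,0,0,0,0],[-1,0,0,0,0]]' ;python3 -m jog '[[-1,0,0,-0.02,0],[-1,0,0,-0.04,0],[-1,0,0,-0.04,0],[-1,0,0,-0.04,0],[-1,0.04,0,0,0]]';python3 -m jog '[[-1,0.04,0,0,0],[-1,0.04,0,0,0],[-1,0.04,0,0,0],[-1,0.04,0,0,0],[-1,0.04,0,0,0]]'>/dev/null;python3 -m jog '[[-1,0.04,-0.03,0,0],[-1,0.04,-0.03,0,0],[-1,0.04,-0.04,0,0],[-1,0.04,-0.04,0,0],[-1,0.04,-0.04,0,0]]'
python3 -m jog '[[-1,0,0,0,0],[-1,0,0,0,0],[-1,0,0,0,0]]'
python3 - <<'E'
from h import *
c=env.read_camera('top');im=c['img'][:,:,::-1];old=cv2.imread('top0.png')
a=cv2.resize(old[180:276,180:308],(384,288),interpolation=cv2.INTER_CUBIC);b=cv2.resize(im[180:276,180:308],(384,288),interpolation=cv2.INTER_CUBIC)
d=cv2.resize(im,(384,288));s=cv2.resize(env.read_camera('side')['img'][:,:,::-1],(384,288))
cv2.imwrite('pics/f1.png',np.vstack([np.hstack([a,b]),np.hstack([d,s])]))
# shift of can and mug patches
for n,(y0,y1,x0,x1) in(('can',(216,250,250,281)),('mug',(226,260,192,236))):
    r=cv2.matchTemplate(cv2.resize(im[y0-8:y1+8,x0-8:x1+8],None,fx=4,fy=4,interpolation=2),cv2.resize(old[y0:y1,x0:x1],None,fx=4,fy=4,interpolation=2),cv2.TM_CCOEFF_NORMED)
    _,v,_,l=cv2.minMaxLoc(r);print(n,v,(np.array(l)-32)/4)
E
```

```text
clock: 37.23
tcp_pos: [0.4658, 0.077, 0.1509]
orientation: [0.0, 0.698, 0.716, 0.0]
wrist_force: [-1.9, -0.2, 5.8]
finger_gap: 0.0566
grip_force: 49.3
clock: 37.65
tcp_pos: [0.4657, 0.077, 0.15]
orientation: [0.0, 0.698, 0.716, 0.0]
wrist_force: [0.1, 0.0, 0.2]
finger_gap: 0.0853
grip_force: 0.0
clock: 38.07
tcp_pos: [0.4687, 0.1131, 0.2978]
orientation: [0.005, 0.7, 0.714, 0.004]
wrist_force: [2.7, -0.3, -0.2]
finger_gap: 0.0853
grip_force: 0.0
clock: 38.9
tcp_pos: [0.3151, 0.4696, 0.2897]
orientation: [-0.0, 0.698, 0.716, -0.0]
wrist_force: [0.6, 0.4, -0.6]
finger_gap: 0.0853
grip_force: 0.0
clock: 39.15
tcp_pos: [0.3165, 0.4684, 0.2898]
orientation: [0.0, 0.697, 0.717, -0.0]
wrist_force: [-0.6, -0.2, -0.5]
finger_gap: 0.0856
grip_force: 0.0
can 0.655168354511261 [0. 0.]
mug 0.8801528811454773 [0.25 0.5 ]
```

View pics/f1.png

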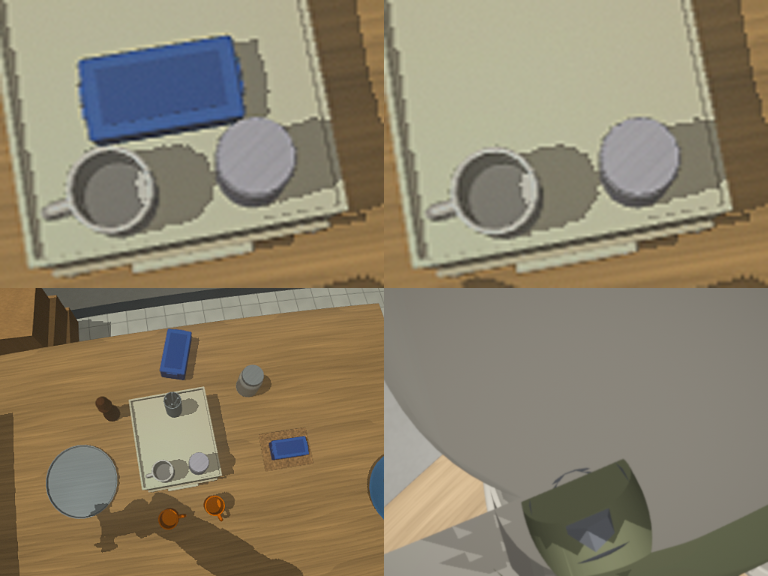

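The can and mug are back upright in their places, within about 1 mm, with the handle pointing the same way. The box lies on the mat and everything else is undisturbed.

```bash
python3 -c "
from workcell import env
print(env.hand_in())"
```

```text
the job is handed in; nothing more can be done
None
```

The job is handed in: the blue box lies flat in the middle of the cork mat, and the can and mug, after standing on the tray, are back upright on the shelf about 1 mm from where they stood, with nothing knocked over and the jar and pepper mill untouched.

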